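# Stand the parts bin back on its base against the kitting stop

### The arm

A 6-joint arm with a two-finger parallel gripper is mounted at the origin on the work surface. World frame = base frame: x ahead of the robot, y to its left, z up, the work surface at z = 0. Lengths are in m, angles in rad, forces in N, time in s.
With the tool pointing down it reaches from about 0.25 to 0.725 m from the base axis. Payload 4 kg.
Tool frame: the origin (TCP) lies on the centre line of the jaws, within the pads' length; the fingertips stand 14 mm ahead of it and the grasp point (between the pads) lies 5 mm behind it; z points along the fingers, x is the direction in which the jaws open and shut, and the axes are right-handed (so a half turn about z gives the same grasp; the last joint's range is limited). The gripper opens to 85 mm and grips with 20 to 120 N. Pads are 22 mm wide; open, the fingers measure 114 mm over their backs; the gripper's body (76 mm by 85 mm) begins 54 mm behind the grasp point. The pads swing forward as they close: fully open they stand 13 mm farther back than shut.
Start: joints at [-1.206, 0.241, 0.005, 1.335, 0, 1.571], TCP at [0.178, -0.467, 0.224] pointing down, gripper open.
Joint ranges: [-2.72, 2.72], [-1.05, 1.87], [-1.09, 1.28], [-1.99, 2.15], [-1.42, 1.44], [-3.14, 3.14]. Speed limits (rad/s): [2.79, 2.79, 3.14, 3.14, 3.14, 3.14].

### API

Orientations are given as a unit quaternion [x, y, z, w].
In Python, from workcell import bot gives the robot as it stands.
- The arm moves only by the tool play_rows, never from a script. Its argument "motion" is a list of rows, each an object with "fingers": the closure, from -1 (fully open) to 1 (shut), so that 0 is half open; "translation": the shift along the tool's x, y, z in cm, a list of three; "roll": the turn about the tool's z in degrees. A call has 1 to 20 rows; each row is the pose to reach, as a shift and turn from the pose commanded when the call began, along the tool's axes at that moment; what a row does not reach only later rows make up. A row lasts 1/12 s, in which the tool goes at most 41.7 mm and 7.16 degrees, less where a joint would pass 70% of its speed; a pose out of reach is approached as far as the arm can. A call with a gripper value outside its range is refused whole. The fingers move at their own pace and stop on an object; the grip force is fixed at half the most. Time passes only in rows, so rows that repeat a pose let the fingers close. It gives the time, the measured TCP pose, the force and the opening at its end, in the units of the state.
- bot.get_obs(): the state, without advancing time (a new reading comes with each control period).
- bot.camera(name): name is "side" or "top" or "wrist"; returns a dict with "pixels" (420x560x3 uint8, red, green, blue), "intrinsics" (3x3 intrinsics, pixels), "k1" (the pictures are not rectified: a ray, as slopes to the right and down, at radius r is drawn at 1 + k1 r^2 times it, then the intrinsics apply), "world_to_cam" (4x4, takes a point from world to camera coordinates). Camera axes: x right, y down, z forward; pixel columns grow to the right and rows downward; lengths in m; the calibration is good to about 2 mm. A picture is of the moment at which its call begins. There is no depth.
- bot.job_done(): hands the job in, once; it reports no verdict.
The state is a dict: "clock": time; "joint_pos": joint angles; "joint_vel": joint speeds; "tau": joint torques, N m; "eef_pos": TCP position; "tool_rot": TCP orientation; "ft_force": force on the tool from outside, world axes, zero at the start; "ft_torque": the same for the moment, N m; "grip_width": finger opening in m.
Only numpy, scipy, OpenCV 4.12 (cv2) and the standard library are available. Lean on these libraries where they do the work, as an engineer would, in place of code of your own. Each camera call takes 0.05 s, during which the arm holds its last target. There are 200 camera calls.

### The job

The empty blue parts bin has been left standing on its end on the black mat. Without picking it up, push it over with the fingertips so that it sits on its base with its mouth up, and slide it along until its labelled end wall lies flush along the front of the aluminium stop rail, with the whole width of the bin on the rail. Leave the meter, the jar and the green connector where they are.

Things in the scene. Friction and masses are not known exactly. Their poses are not given: they have to be found in the camera images.
- bin: Empty blue plastic bin, open on one side, loose, 0.15-0.31 kg: 120 mm long, 90 wide, 60 deep, walls 4 mm. Starts upright on one end wall, 120 mm tall, mouth roughly towards the robot. Origin: centre of the outside of the end wall it stands on. Axes: +x the way its base faces (base at x = +30 mm; mouth rim at -30), at first level and away from the robot; +y the width; +z the length, up at first.
- bin_center (a point): Centre of the bin's outer box, at (0, 0, 60 mm) of the bin. 33 mm above the table once the bin sits on its base on the mat; then body +x points down and +z is level towards the rail, and the wall nearest the robot (at the body's origin) is a flat upright face 90 mm wide, 60 mm high.
- bin_far_end (a point): Middle of the outer face of the bin's other end wall (the upper one at the start, with a blank white label), at (0, 0, 120 mm) of the bin. This wall must end up against the rail. When the bin has just been tipped over, it is about 30 to 70 mm short of the rail. A bin pushed into the rail askew catches on one corner and may not square up: square it first by pushing its near face off-centre (30 mm off: about 0.01 rad per mm).
- bin_rim (a point): Middle of the mouth's rim on the upper, labelled end wall, at (-30, 0, 120 mm) of the bin: at the start the top edge nearest the robot. Pushed here away from the robot (body +x), the bin pivots on its lower far edge, passes its balance after 20 to 25 degrees, then falls onto its base by itself; this edge rises to 137 mm on the way, so push with the tips only.
- station: Fixed black rubber mat, 3 mm thick, two yellow lines on it, with an aluminium stop rail along its far edge: 270 mm long, 25 thick, top 33 mm above the table. Origin: on the table (z = 0) at the middle of the foot of the rail's front face. +x square to the rail, away from the robot; +y along it. Rail front: x = 0; mat: x -280 to +20 mm, y +-135 mm. Yaw up to 0.35 rad; bin up to 0.2 rad off it.
- meter: Electronic meter lying on its back, screen up: ivory case 120 x 85 x 45 mm, origin under its centre, x along its length. Bystander, loose, to one side of the mat; changes places with the jar.
- jar: Closed jar with a yellow lid, 60 mm across, 70 mm tall, standing; origin under its centre. Bystander, loose, to one side of the mat.
- connector: Green plug-in terminal connector, 36 x 18 x 16 mm, lying beside the near right-hand corner of the mat; origin under its centre, x along its length. Bystander, loose.
Mind the look-alikes: they are no part of the job. There is more than one size of the bin; the one meant has the size given above.

How it is judged:
At the end, for the whole second after the job is handed in: The bin rests on its base, mouth up (within 5 degrees), labelled end wall within 6 mm of the rail's front and square to it within 4 degrees, its middle at most 90 mm along the rail from the rail's middle, at rest; meter, jar and connector within 20 mm of their starts (angle between bin's own x axis and vertical above 3.05 rad and x of bin_far_end in the frame of station between -0.006 and 0.006 m and y of bin_far_end in the frame of station between -0.09 and 0.09 m and angle between the z axis of bin and the x axis of station, either way round below 0.07 rad and height (world z) of bin_center between 0.025 and 0.04 m and linear speed of bin below 0.01 m/s and distance of each of meter, jar, connector from where it was at the start of the episode below 0.02 m); the robot touches nothing.
It fails at once if the bin is lifted: its centre rises above 90 mm (plain tipping takes it to 70 mm) (height (world z) of bin_center above 0.09 m).
It fails at once if the bin, on its base, is lifted or carried: its centre is above 55 mm though it is level within 8 degrees (33 mm when resting) (angle between bin's own x axis and vertical above 3 rad and height (world z) of bin_center above 0.055 m).
It fails at once if the meter, the jar or the green connector is pushed more than 20 mm (distance of any of meter, jar, connector from where it was at the start of the episode above 0.02 m).
It also fails if it takes over 61 s, if anything falls off the work surface, if the arm or the gripper's body presses on something with over 40 N, if the wrist force passes 120 N, or if a joint passes its speed limit or range.

## Working session

There is one attempt and no reset: what is moved stays moved. The work goes in short steps, Python scripts to look and compute and a tool call to move; the robot and the scene stay as the last step left them, time stands still between calls to the robot, and variables do not carry over. Pictures are saved under pics/ and viewed, about 8 in all and at most 12, crops included, and the job is handed in when it is done.

Besides the shell and the picture viewer there is one more tool, called after ">>>" by a JSON object that holds its "api" and its "payload". play_rows: Moves the arm, as the interface text tells. Its arguments: {"type":"object","properties":{"motion":{"type":"array","items":{"type":"object","properties":{"fingers":{"type":"number"},"translation":{"type":"array","items":{"type":"number"}},"roll":{"type":"number"}}}}},"required":["motion"]}

```bash
mkdir -p pics; cat > h.py <<'E'
import numpy as np, cv2
from workcell import bot
def cam(n):
    c=bot.camera(n); c['pixels']=np.asarray(c['pixels']); return c
def save(c,f,crop=None,s=1):
    im=c['pixels'][:,:,::-1]
    if crop: x0,y0,x1,y1=crop; im=im[y0:y1,x0:x1]
    cv2.imwrite('pics/'+f,cv2.resize(im,None,fx=s,fy=s,interpolation=cv2.INTER_CUBIC))
def ray(c,uv):
    K=np.array(c['intrinsics']); d=np.linalg.inv(K)@[uv[0],uv[1],1]; q=d[:2].copy(); p=q.copy()
    for _ in range(20): p=q/(1+c['k1']*(p@p))
    T=np.array(c['world_to_cam']); R=T[:3,:3]; return -R.T@T[:3,3], R.T@np.array([p[0],p[1],1])
def onz(c,uv,z):
    o,d=ray(c,uv); return o+d*(z-o[2])/d[2]
def proj(c,P):
    T=np.array(c['world_to_cam']); p=T[:3,:3]@np.array(P)+T[:3,3]; q=p[:2]/p[2]; q=q*(1+c['k1']*(q@q))
    K=np.array(c['intrinsics']); return (K@[q[0],q[1],1])[:2]
E
python3 - <<'E'
from h import *
s=cam('side');t=cam('top')
save(s,'s0.png');save(t,'t0.png')
o=bot.get_obs();print(o['clock'],o['eef_pos'],o['tool_rot'],o['grip_width'])
for c in (s,t): print(np.linalg.inv(np.array(c['world_to_cam'])).round(3))
E
```

```text
0.1 [ 0.1781925  -0.46657456  0.22293802] [ 8.23646285e-01 -5.67103155e-01 -7.36449997e-04 -5.15534748e-04] 0.08521223330798305
[[ 0.921 -0.293  0.257  0.301]
 [-0.389 -0.686  0.615 -0.506]
 [-0.004 -0.666 -0.746  0.706]
 [ 0.     0.     0.     1.   ]]
[[ 0.023 -0.993  0.116  0.411]
 [-1.    -0.023  0.     0.015]
 [ 0.002 -0.116 -0.993  1.032]
 [ 0.     0.     0.     1.   ]]
```

View pics/s0.png

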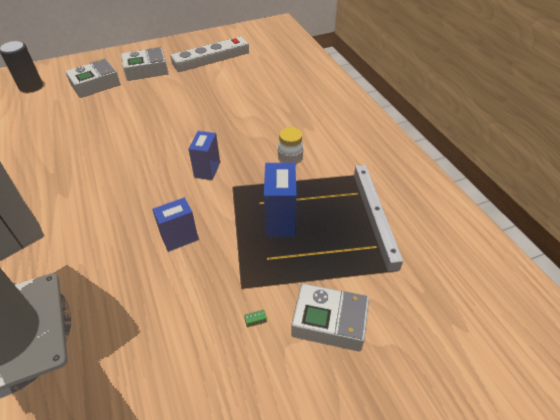

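View pics/t0.png

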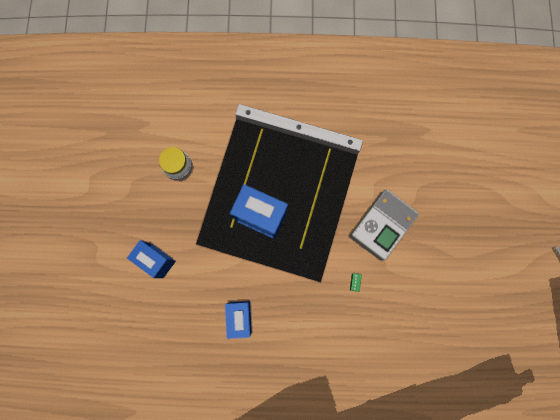

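The bin candidates are the tall one on the mat (side 280,200; top 259,210) and two smaller blue ones off the mat (side 205,155 and 176,225; top 150,259 and 238,320). The one on the mat fits the description. I'll measure it and check it in a crop.

```bash
python3 - <<'E'
from h import *
t=cam('top'); im=t['pixels']; hsv=cv2.cvtColor(im,cv2.COLOR_RGB2HSV)
save(t,'t1.png',(190,90,380,290),3)
# mat: dark
m=((hsv[:,:,2]<60)).astype(np.uint8); 
m[:90]=0;m[300:]=0;m[:,:190]=0;m[:,380:]=0
m=cv2.morphologyEx(m,cv2.MORPH_OPEN,np.ones((3,3)))
n,l,st,_=cv2.connectedComponentsWithStats(m); k=1+st[1:,4].argmax()
pts=np.argwhere(l==k)[:,::-1].astype(np.float32)
W=np.array([onz(t,p,.003)[:2] for p in pts[::5]],np.float32)
r=cv2.minAreaRect(W); print('mat',r, cv2.boxPoints(r).round(4).tolist())
# rail top
g=((hsv[:,:,1]<50)&(hsv[:,:,2]>130)).astype(np.uint8); g[:95]=0;g[165:]=0;g[:,:225]=0;g[:,375:]=0
n,l,st,_=cv2.connectedComponentsWithStats(g); k=1+st[1:,4].argmax()
W=np.array([onz(t,p,.033)[:2] for p in np.argwhere(l==k)[:,::-1]],np.float32)
r=cv2.minAreaRect(W); print('rail',r, cv2.boxPoints(r).round(4).tolist())
# bin top face: bright blue + label
b=((hsv[:,:,0]>105)&(hsv[:,:,0]<130)&(hsv[:,:,1]>120)).astype(np.uint8); b[:170]=0;b[250:]=0;b[:,:215]=0;b[:,305:]=0
vs=hsv[:,:,2][b>0]; print(np.histogram(vs,10))
thr=cv2.threshold(vs.reshape(-1,1),0,255,cv2.THRESH_OTSU)[0]; print(thr)
b2=(b>0)&(hsv[:,:,2]>thr); 
W=np.array([onz(t,p,.123)[:2] for p in np.argwhere(b2)[:,::-1]],np.float32)
r=cv2.minAreaRect(W); print('bin',r, cv2.boxPoints(r).round(4).tolist())
E
```

```text
mat ((0.5784691572189331, 0.0208112895488739), (0.26774412393569946, 0.2850915193557739), 74.68997192382812) [[0.40560001134872437, -0.07069999724626541], [0.6805999875068665, -0.14589999616146088], [0.7512999773025513, 0.11230000108480453], [0.4763000011444092, 0.1876000016927719]]
rail ((0.722270131111145, -0.01886230707168579), (0.2678806185722351, 0.023846281692385674), 74.52347564697266) [[0.675000011920929, -0.14480000734329224], [0.6980000138282776, -0.15109999477863312], [0.7695000171661377, 0.10700000077486038], [0.7465000152587891, 0.11339999735355377]]
(array([  23,   56,   25,   41,   87,   69,   64,   74,   66, 1072]), array([ 29.,  45.,  61.,  77.,  93., 109., 125., 141., 157., 173., 189.]))
135.0
bin ((0.5338218212127686, 0.05653870105743408), (0.08954446762800217, 0.06722846627235413), 67.00582122802734) [[0.48539999127388, 0.02850000001490116], [0.5472999811172485, 0.002199999988079071], [0.5823000073432922, 0.08460000157356262], [0.5203999876976013, 0.11089999973773956]]
```

View pics/t1.png

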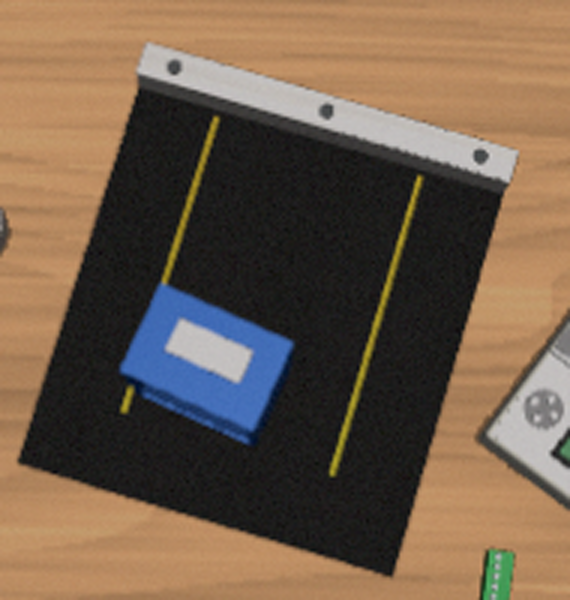

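The crop shows one blue bin on the mat. Its labelled top face has corners at about crop (162,284), (293,343), (250,432) and (121,371), and the dark mouth is on the robot side. The rail lies along the top, yawed about -0.27 rad, and the bin about -0.40 rad.

I'll use half-open fingers with their opening across the bin, so two contacts square it. First I move above and in front of the rim.

>>> {"api": "play_rows", "payload": {"motion": [{"fingers":0,"translation":[-4,-4.7,0],"roll":-7},{"fingers":0,"translation":[-40.9,-47.2,0],"roll":-136},{"fingers":0,"translation":[-40.9,-47.2,0],"roll":-136},{"fingers":0,"translation":[-40.9,-47.2,0],"roll":-136},{"fingers":0,"translation":[-40.9,-47.2,0],"roll":-136},{"fingers":0,"translation":[-40.9,-47.2,0],"roll":-136},{"fingers":0,"translation":[-40.9,-47.2,0],"roll":-136},{"fingers":0,"translation":[-40.9,-47.2,0],"roll":-136},{"fingers":0,"translation":[-40.9,-47.2,0],"roll":-136},{"fingers":0,"translation":[-40.9,-47.2,0],"roll":-136},{"fingers":0,"translation":[-40.9,-47.2,0],"roll":-136},{"fingers":0,"translation":[-40.9,-47.2,0],"roll":-136},{"fingers":0,"translation":[-40.9,-47.2,0],"roll":-136},{"fingers":0,"translation":[-40.9,-47.2,0],"roll":-136},{"fingers":0,"translation":[-40.9,-47.2,0],"roll":-136},{"fingers":0,"translation":[-40.9,-47.2,0],"roll":-136},{"fingers":0,"translation":[-40.9,-47.2,0],"roll":-136},{"fingers":0,"translation":[-40.9,-47.2,0],"roll":-136},{"fingers":0,"translation":[-40.9,-47.2,0],"roll":-136},{"fingers":0,"translation":[-40.9,-47.2,0],"roll":-136}]}}

```text
clock: 1.82
eef_pos: [0.4732, 0.0836, 0.2233]
tool_rot: [0.834, 0.552, -0.0, -0.0]
ft_force: [0.1, -0.3, 0.5]
grip_width: 0.0427
```

>>> {"api": "play_rows", "payload": {"motion": [{"fingers":0,"translation":[0,0,3.5]},{"fingers":0,"translation":[0,0,7]},{"fingers":0,"translation":[0,0,10.5]},{"fingers":0,"translation":[0,0,10.5]},{"fingers":0,"translation":[0,0.7,10.5]},{"fingers":0,"translation":[0,1.4,10.5]},{"fingers":0,"translation":[0,2.0,10.5]},{"fingers":0,"translation":[0,2.0,10.5]}]}}

```text
schema error: expected keys fingers, translation, roll
```

```bash
python3 - <<'E'
from h import *
s=cam('side'); save(s,'s2.png',(200,100,410,280),3)
o=bot.get_obs();print(o['eef_pos'],o['ft_force'],proj(s,o['eef_pos']))
E
```

```text
[0.47318954 0.08346473 0.22337082] [-0.60797275  0.05292556 -0.29505949] [238.94726866 135.92424518]
```

View pics/s2.png

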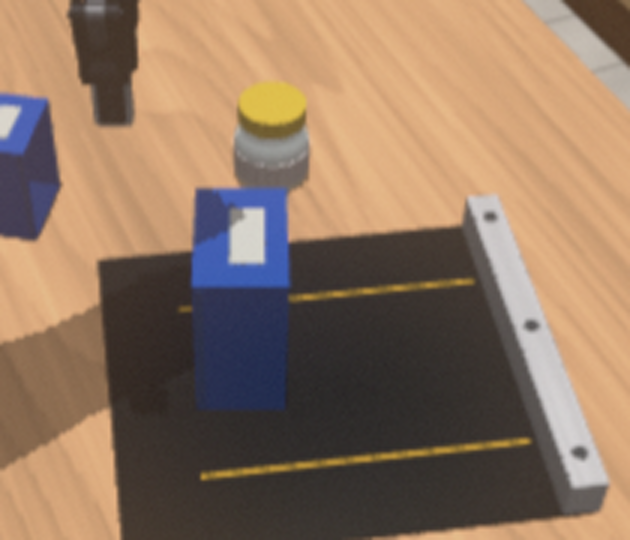

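The move was refused because roll is required. The picture shows the bin still upright at crop (240,290), with the closest finger tips at about (113,100), clear of it. I'll resend with roll.

>>> {"api": "play_rows", "payload": {"motion": [{"fingers":0,"translation":[0,0,3.5],"roll":0},{"fingers":0,"translation":[0,0,7],"roll":0},{"fingers":0,"translation":[0,0,10.5],"roll":0},{"fingers":0,"translation":[0,0,10.5],"roll":0},{"fingers":0,"translation":[0,0.7,10.5],"roll":0},{"fingers":0,"translation":[0,1.4,10.5],"roll":0},{"fingers":0,"translation":[0,2.0,10.5],"roll":0},{"fingers":0,"translation":[0,2.0,10.5],"roll":0}]}}

```text
clock: 2.53
eef_pos: [0.4955, 0.0753, 0.1213]
tool_rot: [0.835, 0.551, 0.003, 0.001]
ft_force: [0.8, -0.6, -0.3]
grip_width: 0.0422
```

```bash
python3 - <<'E'
from h import *
s=cam('side'); save(s,'s3.png',(200,100,410,280),3)
o=bot.get_obs();print(o['eef_pos'],o['ft_force'])
E
```

```text
[0.49434853 0.07542201 0.12074632] [-1.27653642  0.05448897  0.42499031]
```

View pics/s3.png

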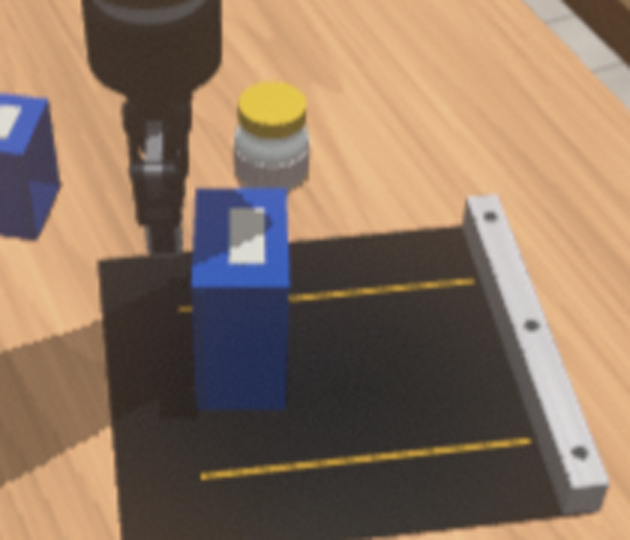

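The fingertips, at crop (165,250), sit just short of the rim edge (193,190 to 195,285) and slightly below it. Now I push.

>>> {"api": "play_rows", "payload": {"motion": [{"fingers":0,"translation":[0,0.4,0],"roll":0},{"fingers":0,"translation":[0,0.8,0],"roll":0},{"fingers":0,"translation":[0,1.2,0],"roll":0},{"fingers":0,"translation":[0,1.6,0],"roll":0},{"fingers":0,"translation":[0,2.0,0],"roll":0},{"fingers":0,"translation":[0,2.4,0],"roll":0},{"fingers":0,"translation":[0,2.8,0],"roll":0},{"fingers":0,"translation":[0,3.2,0],"roll":0},{"fingers":0,"translation":[0,3.6,0],"roll":0},{"fingers":0,"translation":[0,4.0,0],"roll":0}]}}

```text
clock: 3.42
eef_pos: [0.5289, 0.0597, 0.1186]
tool_rot: [0.834, 0.551, -0.0, -0.0]
ft_force: [0.7, 0.1, -0.2]
grip_width: 0.0427
```

```bash
python3 - <<'E'
from h import *
s=cam('side'); save(s,'s4.png',(200,100,410,280),3)
o=bot.get_obs();print(o['eef_pos'],o['ft_force'])
E
```

```text
[0.52974861 0.05943036 0.11869349] [ 0.19974837 -0.19297498 -0.39781227]
```

View pics/s4.png

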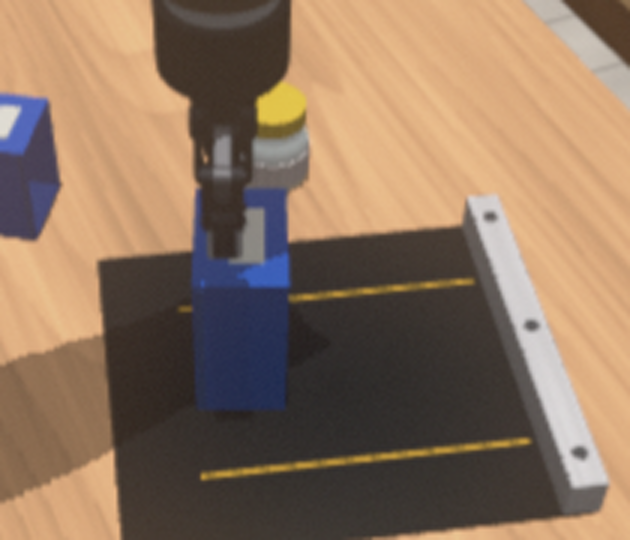

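```bash
python3 - <<'E'
from h import *
s=cam('side')
x=np.array([np.cos(np.radians(67)),np.sin(np.radians(67)),0])
p=np.array(bot.get_obs()['eef_pos'])
for k in (-.028,.028):
  for z in (.105,.115,.125,.135): q=p+k*x; q[2]=z; print(k,z,((proj(s,q)-[200,100])*3).round())
for c in [(.5096-.045*.39,.0668-.045*.92),(.5096+.045*.39,.0668+.045*.92),(.5648-.045*.39,.0434-.045*.92)]: print(((proj(s,[*c,.123])-[200,100])*3).round())
E
```

```text
-0.028 0.105 [224. 285.]
-0.028 0.115 [224. 274.]
-0.028 0.125 [224. 263.]
-0.028 0.135 [224. 251.]
0.028 0.105 [225. 224.]
0.028 0.115 [225. 213.]
0.028 0.125 [224. 202.]
0.028 0.135 [224. 190.]
[189. 286.]
[193. 187.]
[288. 286.]
```

The bin pose checks out: its corners reproject correctly. The tips ride about 5 mm above the TCP at half opening, so they passed over the top without touching. I'll back off, go 2.3 cm lower and push again.

>>> {"api": "play_rows", "payload": {"motion": [{"fingers":0,"translation":[0,-1.5,0],"roll":0},{"fingers":0,"translation":[0,-3,0],"roll":0},{"fingers":0,"translation":[0,-4.6,0],"roll":0},{"fingers":0,"translation":[0,-4.6,0],"roll":0},{"fingers":0,"translation":[0,-4.6,1.2],"roll":0},{"fingers":0,"translation":[0,-4.6,2.3],"roll":0},{"fingers":0,"translation":[0,-4.6,2.3],"roll":0},{"fingers":0,"translation":[0,-4.2,2.3],"roll":0},{"fingers":0,"translation":[0,-3.8,2.3],"roll":0},{"fingers":0,"translation":[0,-3.4,2.3],"roll":0},{"fingers":0,"translation":[0,-3.0,2.3],"roll":0},{"fingers":0,"translation":[0,-2.6,2.3],"roll":0},{"fingers":0,"translation":[0,-2.2,2.3],"roll":0},{"fingers":0,"translation":[0,-1.8,2.3],"roll":0},{"fingers":0,"translation":[0,-1.4,2.3],"roll":0},{"fingers":0,"translation":[0,-1.0,2.3],"roll":0}]}}

```text
clock: 4.85
eef_pos: [0.5198, 0.0636, 0.0957]
tool_rot: [0.834, 0.551, 0.0, 0.0]
ft_force: [-0.1, -0.3, 0.7]
grip_width: 0.0428
```

```bash
python3 - <<'E'
from h import *
s=cam('side'); save(s,'s5.png',(200,100,410,280),3)
o=bot.get_obs();print(o['eef_pos'],o['ft_force'])
E
```

```text
[0.52067888 0.06332907 0.09579618] [ 1.3828496   0.88893428 -0.70239688]
```

View pics/s5.png

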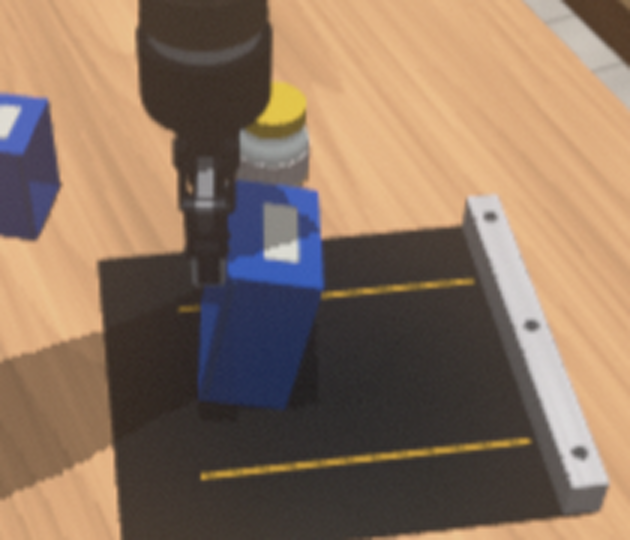

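The bin is tilting forward about 12 degrees. Its rim edge is at crop (232,183)–(228,275) against the fingers at (210,270), and its foot stays in place. I'll keep pushing.

>>> {"api": "play_rows", "payload": {"motion": [{"fingers":0,"translation":[0,0.3,0],"roll":0},{"fingers":0,"translation":[0,0.6,0],"roll":0},{"fingers":0,"translation":[0,0.9,0],"roll":0},{"fingers":0,"translation":[0,1.2,0],"roll":0},{"fingers":0,"translation":[0,1.5,0],"roll":0},{"fingers":0,"translation":[0,1.8,0],"roll":0},{"fingers":0,"translation":[0,2.1,0],"roll":0},{"fingers":0,"translation":[0,2.4,0],"roll":0},{"fingers":0,"translation":[0,2.7,0],"roll":0},{"fingers":0,"translation":[0,3.0,0],"roll":0},{"fingers":0,"translation":[0,3.3,0],"roll":0},{"fingers":0,"translation":[0,3.3,0],"roll":0},{"fingers":0,"translation":[0,3.3,0],"roll":0},{"fingers":0,"translation":[0,3.3,0],"roll":0},{"fingers":0,"translation":[0,3.3,0],"roll":0},{"fingers":0,"translation":[0,3.3,0],"roll":0}]}}

```text
clock: 6.23
eef_pos: [0.5496, 0.0509, 0.0957]
tool_rot: [0.834, 0.551, -0.0, -0.0]
ft_force: [0.1, -0.1, 0.9]
grip_width: 0.0426
```

```bash
python3 - <<'E'
from h import *
s=cam('side'); save(s,'s6.png',(200,100,410,280),3)
o=bot.get_obs();print(o['eef_pos'],o['ft_force'])
E
```

```text
[0.54961158 0.05086892 0.09571098] [ 0.25930117  0.18787927 -0.28298366]
```

View pics/s6.png

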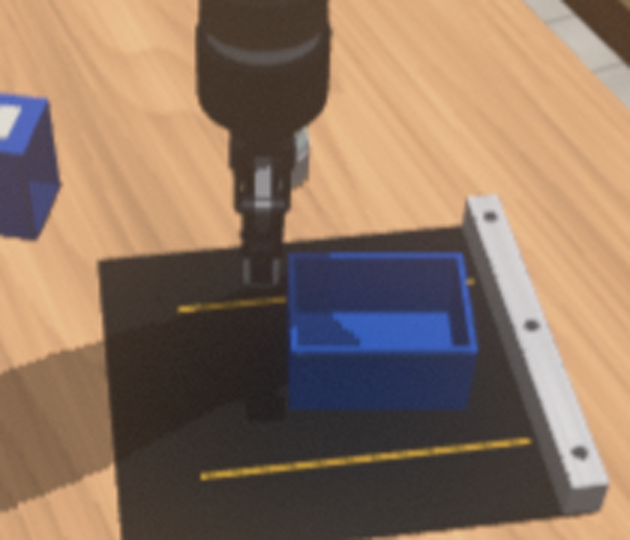

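The bin sits on its base, mouth up, with rim corners at crop (290,254), (464,254), (476,350) and (288,350). It's askew to the rail, so I'll measure it.

```bash
cat >> h.py <<'E'
yaw=-.270; O=np.array([.7108,-.0157]); EX=np.array([np.cos(yaw),np.sin(yaw)]); EY=np.array([-EX[1],EX[0]])
def st(p): d=np.array(p)[:2]-O; return np.array([d@EX,d@EY])
E
python3 - <<'E'
from h import *
s=cam('side')
P=[onz(s,(u/3+200,v/3+100),.063)[:2] for u,v in [(288,254),(466,253),(477,351),(287,351)]]
for p in P: print(p.round(4),st(p).round(4))
for a,b in((0,1),(3,2)): d=P[b]-P[a]; print(np.hypot(*d),np.arctan2(d[1],d[0]))
d=P[0]-P[3];print(np.hypot(*d),np.arctan2(-d[0],d[1]))
p=bot.get_obs()['eef_pos'];print(st(p))
E
```

```text
[0.5856 0.0821] [-0.1468  0.0608]
[0.6986 0.0348] [-0.0252  0.0454]
[ 0.6607 -0.0466] [-0.0401 -0.0432]
[0.5482 0.0013] [-0.1612 -0.027 ]
0.12255482447914799 -0.3960243733058138
0.12223987220081153 -0.40307049199914635
0.08895681663387972 -0.4332128193060114
[-0.17305792  0.0211837 ]
```

>>> {"api": "play_rows", "payload": {"motion": [{"fingers":0,"translation":[-1.2,-2.6,0],"roll":-7.5},{"fingers":0,"translation":[-1.2,-2.6,0],"roll":-7.5},{"fingers":0,"translation":[-1.2,-2.6,0],"roll":-7.5},{"fingers":0,"translation":[-1.2,-2.6,2],"roll":-7.5},{"fingers":0,"translation":[-1.2,-2.6,4],"roll":-7.5},{"fingers":0,"translation":[-1.2,-2.6,6.1],"roll":-7.5},{"fingers":0,"translation":[-1.2,-2.6,6.1],"roll":-7.5},{"fingers":0,"translation":[-1.2,-2.6,6.1],"roll":-7.5}]}}

```text
clock: 7.0
eef_pos: [0.5209, 0.05, 0.0342]
tool_rot: [0.797, 0.604, -0.001, -0.0]
ft_force: [-0.8, -0.5, 1.0]
grip_width: 0.0426
```

```bash
python3 - <<'E'
from h import *
o=bot.get_obs();print(o['eef_pos'],st(o['eef_pos']),o['ft_force'],2*np.degrees(np.arctan2(o['tool_rot'][1],o['tool_rot'][0])))
E
```

```text
[0.52086768 0.04995536 0.03415324] [-0.20056359  0.01261581] [-0.82063346 -0.49879114  0.99728592] 74.3706895568949
```

>>> {"api": "play_rows", "payload": {"motion": [{"fingers":0,"translation":[0,1,0],"roll":0},{"fingers":0,"translation":[0,2,0],"roll":0},{"fingers":0,"translation":[0,2.5,0],"roll":0},{"fingers":0,"translation":[0,2.8,0],"roll":0},{"fingers":0,"translation":[0,3.1,0],"roll":0},{"fingers":0,"translation":[0,3.4,0],"roll":0},{"fingers":0,"translation":[0,3.7,0],"roll":0},{"fingers":0,"translation":[0,4.0,0],"roll":0},{"fingers":0,"translation":[0,4.3,0],"roll":0},{"fingers":0,"translation":[0,4.6,0],"roll":0},{"fingers":0,"translation":[0,4.9,0],"roll":0},{"fingers":0,"translation":[0,5.2,0],"roll":0},{"fingers":0,"translation":[0,5.5,0],"roll":0},{"fingers":0,"translation":[0,5.7,0],"roll":0},{"fingers":0,"translation":[0,5.7,0],"roll":0}]}}

```text
clock: 8.25
eef_pos: [0.577, 0.0345, 0.0347]
tool_rot: [0.797, 0.605, 0.0, 0.0]
ft_force: [-1.3, -0.6, -0.2]
grip_width: 0.0426
```

```bash
python3 - <<'E'
from h import *
s=cam('side'); save(s,'s7.png',(200,100,410,280),3)
o=bot.get_obs();print(o['eef_pos'],st(o['eef_pos']),o['ft_force'])
E
```

```text
[0.57696358 0.0345855  0.03465831] [-0.14240037  0.01276533] [-0.22703318  0.69744404  0.04130256]
```

View pics/s7.png

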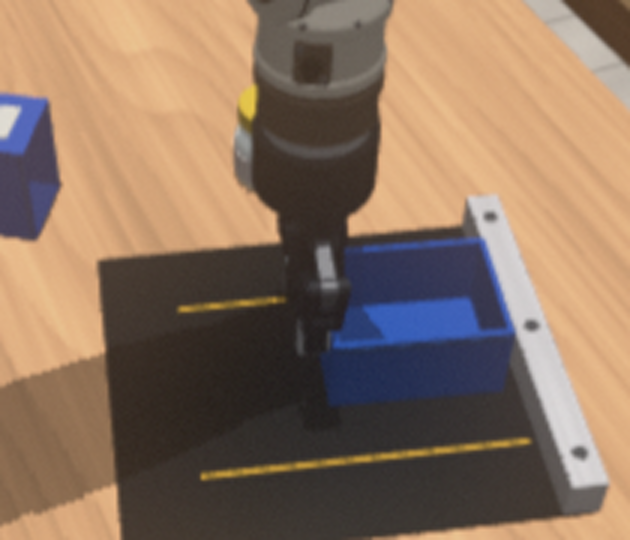

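The bin is now almost parallel to the rail, with its far rim at (482,240)–(514,330) and a small gap left. I'll close it slowly.

>>> {"api": "play_rows", "payload": {"motion": [{"fingers":0,"translation":[0,0.2,0],"roll":0},{"fingers":0,"translation":[0,0.4,0],"roll":0},{"fingers":0,"translation":[0,0.6,0],"roll":0},{"fingers":0,"translation":[0,0.8,0],"roll":0},{"fingers":0,"translation":[0,0.9,0],"roll":0},{"fingers":0,"translation":[0,1.0,0],"roll":0},{"fingers":0,"translation":[0,1.0,0],"roll":0}]}}

```text
clock: 8.88
eef_pos: [0.586, 0.032, 0.0346]
tool_rot: [0.796, 0.605, 0.0, 0.0]
ft_force: [-1.0, 0.3, -0.2]
grip_width: 0.0427
```

```bash
python3 - <<'E'
from h import *
s=cam('side'); save(s,'s8.png',(270,150,410,270),4)
o=bot.get_obs();print(o['eef_pos'],st(o['eef_pos']),o['ft_force'])
E
```

```text
[0.58601951 0.03205118 0.03464519] [-0.13299654  0.01273831] [-1.29780784  0.33174101  0.25200877]
```

View pics/s8.png

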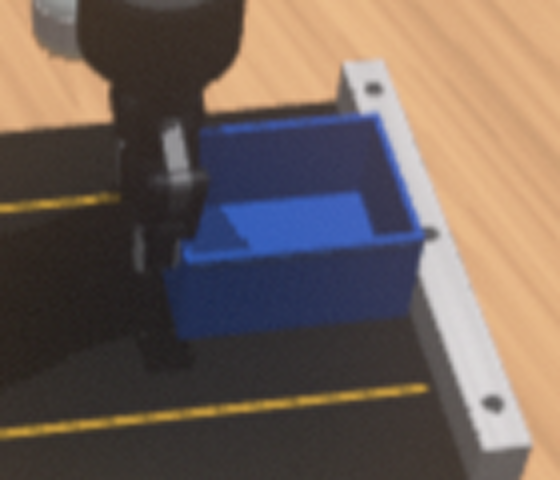

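The far wall now overlaps the rail edge in view, with the corner at crop (420,240), but the force is still low. I'll make small pushes until contact shows.

>>> {"api": "play_rows", "payload": {"motion": [{"fingers":0,"translation":[0,0.1,0],"roll":0},{"fingers":0,"translation":[0,0.2,0],"roll":0},{"fingers":0,"translation":[0,0.3,0],"roll":0},{"fingers":0,"translation":[0,0.3,0],"roll":0}]}}

```text
clock: 9.27
eef_pos: [0.5877, 0.0314, 0.0346]
tool_rot: [0.796, 0.605, -0.001, -0.001]
ft_force: [-5.0, 0.7, 1.2]
grip_width: 0.0425
```

>>> {"api": "play_rows", "payload": {"motion": [{"fingers":0,"translation":[0,0.1,0],"roll":0},{"fingers":0,"translation":[0,0.2,0],"roll":0},{"fingers":0,"translation":[0,0.2,0],"roll":0}]}}

```text
clock: 9.52
eef_pos: [0.5876, 0.0314, 0.0347]
tool_rot: [0.796, 0.605, -0.002, -0.002]
ft_force: [-9.0, 3.7, 6.7]
grip_width: 0.043
```

The force climbs from 5 to 9 N with no advance, so the bin is on the rail. One more firm press, then retreat straight back and up.

>>> {"api": "play_rows", "payload": {"motion": [{"fingers":0,"translation":[0,0.1,0],"roll":0},{"fingers":0,"translation":[0,0.2,0],"roll":0},{"fingers":0,"translation":[0,0.2,0],"roll":0},{"fingers":0,"translation":[0,0.2,0],"roll":0}]}}

```text
clock: 9.85
eef_pos: [0.5876, 0.0314, 0.0347]
tool_rot: [0.796, 0.605, -0.003, -0.004]
ft_force: [-14.6, 4.3, 11.5]
grip_width: 0.0427
```

>>> {"api": "play_rows", "payload": {"motion": [{"fingers":0,"translation":[0,-0.5,0],"roll":0},{"fingers":0,"translation":[0,-1.5,0],"roll":0},{"fingers":0,"translation":[0,-3,0],"roll":0},{"fingers":0,"translation":[0,-6,0],"roll":0},{"fingers":0,"translation":[0,-9,0],"roll":0},{"fingers":0,"translation":[0,-12,-3],"roll":0},{"fingers":0,"translation":[0,-15,-7],"roll":0},{"fingers":0,"translation":[0,-17,-11],"roll":0},{"fingers":0,"translation":[0,-19,-15],"roll":0},{"fingers":0,"translation":[0,-20,-18],"roll":0},{"fingers":0,"translation":[0,-20,-18],"roll":0},{"fingers":0,"translation":[0,-20,-18],"roll":0}]}}

```text
clock: 10.85
eef_pos: [0.4025, 0.0845, 0.2183]
tool_rot: [0.796, 0.605, 0.005, 0.003]
ft_force: [-0.5, 0.2, -0.1]
grip_width: 0.0428
```

```bash
python3 - <<'E'
from h import *
s=cam('side');t=cam('top')
a=cv2.resize(s['pixels'][150:270,260:410],None,fx=4,fy=4,interpolation=3)
save(s,'s9.png',(260,150,410,270),5)
save(t,'t9.png',(190,80,430,300),3)
print(bot.get_obs()['eef_pos'],bot.get_obs()['ft_force'])
E
```

```text
[0.40058105 0.08377332 0.21455773] [-0.84709851 -0.07470636 -0.47653824]
```

View pics/s9.png

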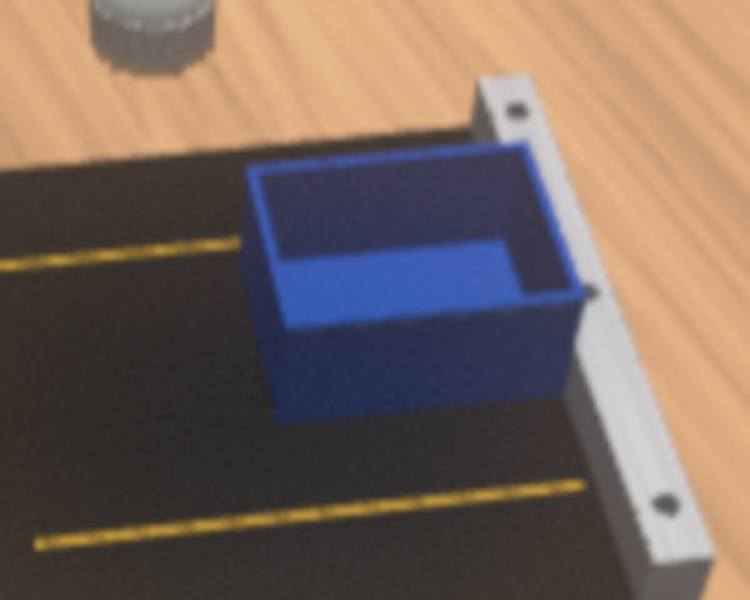

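View pics/t9.png

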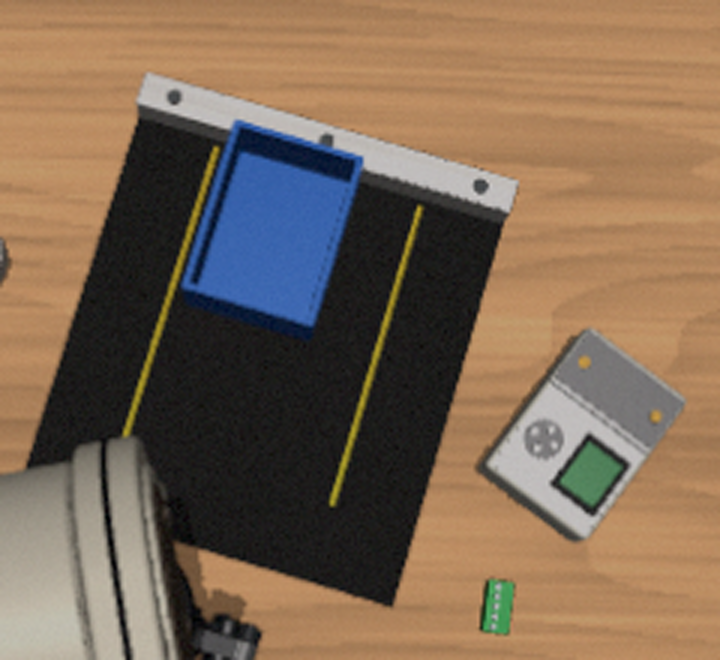

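```bash
python3 - <<'E'
from h import *
for n,sc,o,C in (('side',5,(260,150),[(247,167),(528,143),(585,295),(286,327)]),('top',3,(190,80),[(184,292),(236,121),(362,157),(312,328)])):
    c=cam(n); P=[onz(c,(u/sc+o[0],v/sc+o[1]),.063)[:2] for u,v in C]
    d=P[1]-P[2]; e=P[1]-P[0]; f=P[2]-P[3]
    print(n,'far mid',st((P[1]+P[2])/2).round(4),[np.arctan2(-d[0],d[1])-yaw,np.arctan2(e[1],e[0])-yaw,np.arctan2(f[1],f[0])-yaw],[np.hypot(*x).round(4) for x in(d,e,f)])
    if n=='side':
        # rail top front corners seen in same view
        for uv in ((482,78),(653,562)): print('rail',st(onz(c,(uv[0]/5+260,uv[1]/5+150),.033)).round(4))
E
```

```text
side far mid [0.0001 0.0159] [np.float64(-0.0016809269647881653), np.float64(-0.01346506479018933), np.float64(0.007818360886332754)] [np.float64(0.0867), np.float64(0.1189), np.float64(0.1193)]
rail [0.003 0.133]
rail [ 0.0003 -0.1348]
top far mid [-0.0018  0.0158] [np.float64(0.006119290125285615), np.float64(0.011042788044145047), np.float64(0.009092021487928426)] [np.float64(0.0877), np.float64(0.1215), np.float64(0.1207)]
```

The two views agree that the bin is flush (0 to -2 mm), square to within about 0.015 rad, and 16 mm off the rail's middle. The arm is clear, so I'm handing in.

```bash
python3 -c "
from workcell import bot
print(bot.job_done())"
```

```text
the job is handed in; nothing more can be done
None
```

The blue bin now sits on its base, mouth up, with its labelled end wall flush on the rail. I tipped it with half-open fingertips, squared it with both fingertips on its near face, pressed it to the rail at about 15 N, then backed clear. I handed it in at about 11 s; no verdict is reported.

- **Final position:** the far wall measures 0.1 mm past the rail front in the side view and 1.8 mm short of it in the top view. The bin is square to the rail within about 0.015 rad and 16 mm along from its middle.
- **Bystanders:** the meter, jar and connector look unmoved in the pictures, and the arm never went near them. I did not re-measure their positions.
- **What went wrong on the way:**
  - The first tipping push passed over the bin without touching it, because the half-open fingertips stood higher than I had assumed. I lowered them 23 mm and it worked.
  - One move call was refused because a field was missing.
- **Disagreement:** in the last side view, one end of the rail's front edge came out 3 mm off my rail line. That is about the calibration error plus pixel reading.

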